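# Wipe the wear plate and hold back the belt tensioner of an opened lab shaker

## Robot

A 6-joint arm with a two-finger parallel gripper is mounted at the origin on the work surface. World frame = base frame: x ahead of the robot, y to its left, z up, the work surface at z = 0. Lengths are in m, angles in rad, forces in N, time in s.
With the tool pointing down it reaches from about 0.35 to 0.975 m from the base axis. Payload 4.9 kg.
Tool frame: the origin (TCP) lies between the finger pads, 19 mm behind the fingertips; this is the grasp point; y points along the fingers, z is the direction in which the jaws open and shut, and the axes are right-handed (so a half turn about y gives the same grasp; the last joint's range is limited). The gripper opens to 85 mm and grips with 20 to 120 N. Pads are 22 mm wide; open, the fingers measure 114 mm over their backs; the gripper's body (76 mm by 85 mm) begins 54 mm behind the grasp point. The pads swing forward as they close: fully open they stand 13 mm farther back than shut.
Start: joints at [-1.345, 0.053, 1.613, -0, 1.476, -0.119], TCP at [0.211, -0.588, 0.25] pointing down, gripper open.
Joint ranges: [-3.01, 3.01], [-1.01, 2.22], [0.06, 2.58], [-1.02, 4.17], [0.09, 2.62], [-3.14, 3.14]. Speed limits (rad/s): [2.57, 2.57, 3.14, 3.14, 3.14, 3.14].

## Interface

Orientations are given as a unit quaternion [w, x, y, z].
In Python, from plant import manip gives the robot as it stands. The module is installed in compiled form; this text tells all that it offers.
- The arm moves only by the shell command python3 -m jog 'ROWS'. ROWS is a JSON object of lists of equal length, an entry for each row: "offset": the shift along the world's x, y, z in units of 50 mm (1.0 is 50 mm), a list of three; "angular": the turn, a rotation vector about the world's x, y, z in units of 6 degrees (1.0 is 6 degrees), a list of three; "jaw": the finger opening in mm, from 0 to 85.4. In form: {"offset": [[tx, ty, tz], ...], "angular": [[ax, ay, az], ...], "jaw": [jaw, ...]}. A call has 1 to 12 rows; each row shifts and turns the commanded pose from where the row before left it; what a row does not reach is not made up. A row lasts 1/10 s, in which the tool goes at most 50 mm and 8.59 degrees, less where a joint would pass 70% of its speed; a pose out of reach is approached as far as the arm can. A call is refused whole if a number of a shift passes 1 or a number of a turn 1, either way. A call with a gripper value outside its range is refused whole. The fingers move at their own pace and stop on an object; the grip force is fixed at half the most. Time passes only in rows, so rows that do not move let the fingers close. It gives the time, the measured TCP pose, the force and the opening at its end, in the units of the state.
- manip.state(): the state, without advancing time (a new reading comes with each control period).
- manip.grab_frame(name): name is "side" or "top"; returns the picture (400x640x3 uint8, blue, green, red); there is no depth.
- manip.camera_model(name): a dict with "fx", "fy", "cx", "cy" (pixels), "k1" (the pictures are not rectified: a ray, as slopes to the right and down, at radius r is drawn at 1 + k1 r^2 times it, then the intrinsics apply), "rvec" (rotation vector, rad) and "tvec" (3), from world to camera coordinates, as OpenCV has them. Camera axes: x right, y down, z forward; pixel columns grow to the right and rows downward; lengths in m; the calibration is good to about 2 mm. A picture is of the moment at which its call begins. camera_model takes no time and is no camera call.
- manip.job_done(): hands the job in, once; it reports no verdict.
The state is a dict: "time": time; "joint_pos": joint angles; "joint_vel": joint speeds; "joint_efforts": joint torques, N m; "tool_pos": TCP position; "tool_rot": TCP orientation; "contact_force": force on the tool from outside, world axes, zero at the start; "ft_torque": the same for the moment, N m; "gripper_width": opening from 0.0 (shut) to 1.0 (fully open).
Only numpy, scipy, OpenCV 4.12 (cv2) and the standard library are available. Lean on these libraries where they do the work, as an engineer would, in place of code of your own. Each camera call takes 0.05 s, during which the arm holds its last target.

## Task

The cover and the belt are off this shaker for a belt change. Take the felt wiper from its steel tray, wipe the tensioner's bright wear plate with light, steady pressure from close beside the idler to the plate's free end, then lay the wiper flat back in its tray. Then push the tensioner arm back by its red tab, past the last click of its ratchet and on until the arm is clear of the pawl, and finish while holding it pushed back there so that the new belt can be slipped on; leave the glassware, dishes and tools where they stand.

Things in the scene. Friction and masses are not known exactly. Their poses are not given: they have to be found in the camera images.
- shaker: Opened orbital shaker, a beige box 290 (x) by 360 (y) mm, fixed. Origin: centre of its underside; x points away from its control panel (away from the robot), y left, z up. Its grey deck is 75 mm above the bench. On the deck: a pulley 120 mm across at x 55 y 50 mm (pin to 56 mm above the deck), a motor pulley 34 mm high at x -118 y 62, corner studs 17 mm high, a stop 34 mm high at x -6 y -74.
- wear_plate: Bright steel plate on the shaker's deck under the tensioner's idler, 45 (x) by 200 (y) by 6 mm thick, axes as the shaker's. Origin: centre of its underside, on the deck; its top is at 6 mm here, 81 mm above the bench. At rest the idler pulley (44 mm across, 11 to 29 mm above the deck) covers its +y end, down to about y = 65 mm; its free end is at y = -100 mm.
- wipe_from (a point): Point on the plate's top where the wiper's middle goes at the start of the pass, with the wiper's length along the plate: 19 mm to +y of the plate's middle. The wiper's end then stands about 12 mm from the idler.
- wipe_to (a point): Point on the plate's top where the wiper's middle ends the pass: 63 mm to -y of the plate's middle; the wiper then reaches to within 3 mm of the plate's free end.
- wiper: Felt wiper: white board 68 (x) by 40 (y) mm with grey felt beneath; on top a yellow rib 58 (x) by 20 (y) mm, from 18 to 48 mm above the underside. Origin: centre of the underside of the unpressed felt. 0.1 to 0.2 kg. Pressed, the felt gives 1 mm per 2.5 N, at most 6 mm; 2 to 4 mm is light pressure, over 25 N is too much. Grip the rib from above, TCP 40 mm above the underside.
- tray: Shallow stainless tray for the wiper, 150 mm (x) by 106 mm (y), walls 14 mm high and 3 mm thick, fixed; origin: centre of its underside on the bench, its floor 3 mm above the bench. It stands on the left or on the right; it and the cardboard tray change sides.
- tensioner (a joint): Angle (rad) of the blue tensioner arm about its upright pivot: 0 sprung forward at rest; grows as the tip is pushed back towards the shaker's -y (anticlockwise from above). It takes 5 N at the tab at 0 rad, 11 N at 0.5, and up to 3 N more as a tooth passes. Clicks at 0.28 and, last, 0.44; let go, it falls back to that angle on the pawl. Stop at 0.58; from 0.48 to 0.56 it is clear of the pawl.
- pivot (a point): Point on the arm's pivot axis, at deck height (75 mm above the bench); it does not move on the shaker. With the tensioner at 0, the line from here to the thumb tab, seen from above, points 0.45 rad clockwise of the shaker's -x (towards its +y); the arm turns anticlockwise about this point.
- thumb_tab: Red thumb tab, upright on the arm's tip over the idler. Origin: the red sleeve's middle, 155 mm from the pivot axis, 62 mm above the deck. The sleeve is 12 mm thick along the push, 30 mm wide along the arm, 50 to 74 mm above the deck (below it a 4 mm plate down to 38). Push it along the arc about the pivot, anticlockwise from above; behind it nothing is higher than 38 mm above the deck.
- pawl (a joint): Retraction of the brass pawl slider (m): 0 when it is out behind a tooth or clear of the teeth, up to 0.006 while a tooth passes. It is sprung and moves by itself; leave it alone.
- carton: Cardboard tray with two petri dishes, 150 mm (x) by 120 mm (y), 30 mm high, fixed; it stands on the other side from the wiper tray.
- dish_a: petri dish, 59 mm across, 14 mm high, lying in the cardboard tray; leave it where it is. Origin: centre of its underside.
- dish_b: second petri dish like it, in the same cardboard tray; leave it where it is. Origin: centre of its underside.
- screws: open glass dish with the cover screws, 59 mm across, 13 mm high, standing on the left front of the shaker's deck; leave it where it is. Origin: centre of its underside.
- driver: screwdriver with orange handle lying on the bench at the left; leave it where it is. Origin: middle of its underside.
- beaker: glass beaker, 72 mm across, 95 mm high, beyond the left tray; leave it where it is. Origin: centre of its underside.
- wash: white bottle with red cap, 68 mm across, 170 mm high, left rear; leave it where it is. Origin: centre of its underside.
- reagent: amber bottle with red cap, 64 mm across, 130 mm high, beyond the right tray; leave it where it is. Origin: centre of its underside.
- flask: conical glass flask, 84 mm across, 120 mm high, right rear; leave it where it is. Origin: centre of its underside.
Mind the look-alikes: they are no part of the job. Of the things shaped like the wiper, the white one is meant.

How it is judged:
By the outcome, as a careful person would: the job done as asked, in the order asked, and still so for the second after the job is handed in, while the arm keeps its last pose, push and grip.
It also fails if it takes over 66 s, if anything falls off the work surface, if the arm or the gripper's body presses on something with over 40 N, if the wrist force passes 120 N, or if a joint passes its speed limit or range.

## Working session

There is one attempt and no reset: what is moved stays moved. The work goes in short steps, Python scripts to look and compute and a shell command to move; the robot and the scene stay as the last step left them, time stands still between calls to the robot, and variables do not carry over. Pictures are saved under pics/ and viewed, and the job is handed in when it is done.

```bash
mkdir -p pics
python3 - <<'E'
from plant import manip
import cv2
for n in("top","side"):
    cv2.imwrite(f"pics/{n}0.png",manip.grab_frame(n)); print(n,manip.camera_model(n))
print(manip.state())
E
```

```text
top {'fx': 391.02364419796373, 'fy': 391.02364419796373, 'cx': 315.1870893207947, 'cy': 199.77911191250385, 'k1': -0.02506809464442739, 'rvec': array([ 2.1975805 , -2.18130056,  0.09089025]), 'tvec': array([0.03726137, 0.50712099, 1.18002911])}
side {'fx': 386.5397877341982, 'fy': 386.5397877341982, 'cx': 323.37786464698297, 'cy': 200.62631626276496, 'k1': -0.05982696394455887, 'rvec': array([ 0.40162154, -2.6739413 ,  1.30649662]), 'tvec': array([0.51769645, 0.14798794, 1.14941466])}
{'time': 0.1, 'joint_pos': array([-1.34500305e+00,  5.32739519e-02,  1.61415691e+00, -1.12891619e-05,
        1.47598725e+00, -1.19000722e-01]), 'joint_vel': array([ 4.18926457e-04, -2.78214078e-03, -3.16341095e-03,  4.31707628e-05,
       -9.48773281e-04,  6.08025908e-04]), 'joint_efforts': array([ 2.57207021e-04, -3.94910395e+01, -3.71360457e+01, -1.21563926e-04,
        3.97393669e-03, -8.36214724e-07]), 'tool_pos': array([ 0.21113028, -0.58770011,  0.24889626]), 'tool_rot': array([ 0.12126206, -0.12133888,  0.69726883, -0.6959803 ]), 'contact_force': array([ 0.71124871, -0.06973407, -0.14527853]), 'ft_torque': array([0.00141172, 0.04871433, 0.01362964]), 'gripper_width': 0.9983788130264797}
```

View pics/top0.png

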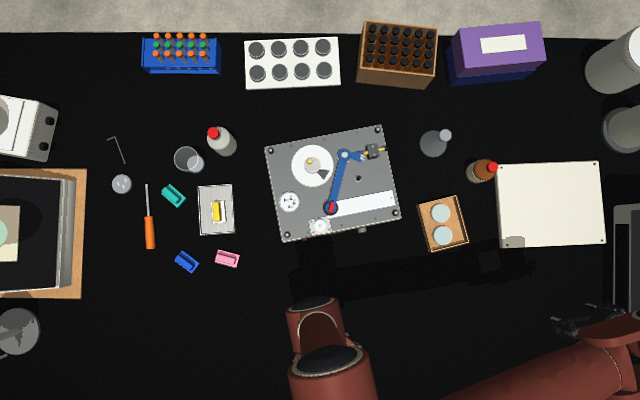

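View pics/side0.png

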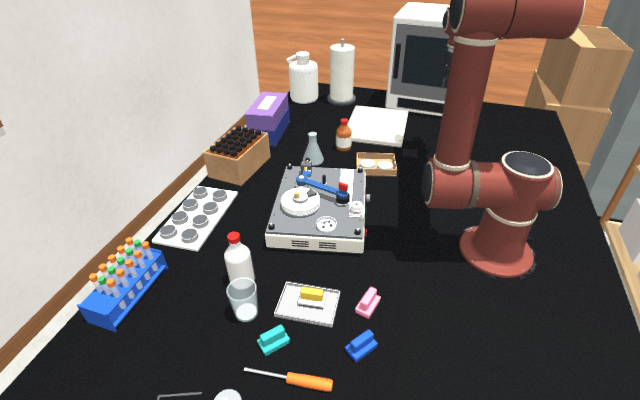

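Four things are shaped like the wiper. In the top view they are the white one with a yellow rib in the tray (218,211), the teal one (173,195), the blue one (187,261) and the pink one (227,258). The white one in the steel tray at the left is meant, and the carton is at the right (442,223). I'll check this in close crops.

```bash
cat > h.py <<'E'
import numpy as np, cv2
from plant import manip
def cam(n):
    m=manip.camera_model(n);R=cv2.Rodrigues(np.array(m['rvec']))[0];return m,R,np.array(m['tvec'])
def ray(n,u,v):
    m,R,t=cam(n);x=np.array([(u-m['cx'])/m['fx'],(v-m['cy'])/m['fy']]);s=x.copy()
    for _ in range(20): s=x/(1+m['k1']*(s@s))
    return -R.T@t, R.T@np.array([s[0],s[1],1])
def onz(n,u,v,z):
    o,d=ray(n,u,v);return o+d*(z-o[2])/d[2]
def two(a,b):
    (o,d),(p,e)=ray('top',*a),ray('side',*b)
    d/=np.linalg.norm(d);e/=np.linalg.norm(e)
    s=np.linalg.lstsq(np.c_[d,-e],p-o,rcond=None)[0]
    A=o+s[0]*d;B=p+s[1]*e;return (A+B)/2,np.linalg.norm(A-B)
def proj(n,X):
    m,R,t=cam(n);c=R@np.array(X)+t;s=c[:2]/c[2];s=s*(1+m['k1']*(s@s));return np.array([m['cx']+m['fx']*s[0],m['cy']+m['fy']*s[1]])
E
python3 - <<'E'
import cv2
a=cv2.imread('pics/top0.png');b=cv2.imread('pics/side0.png')
def c(i,x,y,w,h,s,n): cv2.imwrite(n,cv2.resize(i[y:y+h,x:x+w],None,fx=s,fy=s,interpolation=cv2.INTER_CUBIC))
c(a,190,175,60,70,8,'pics/w_top.png');c(a,255,120,150,130,5,'pics/s_top.png')
c(b,265,160,115,95,6,'pics/s_side.png');c(b,270,275,80,55,8,'pics/w_side.png')
E
```

```text
(no output)
```

View pics/w_top.png

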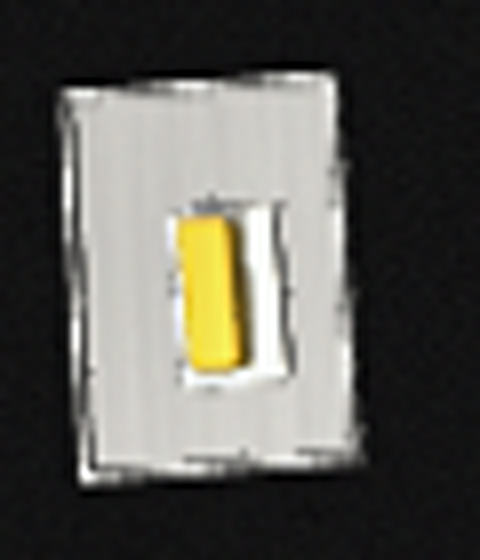

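View pics/s_top.png

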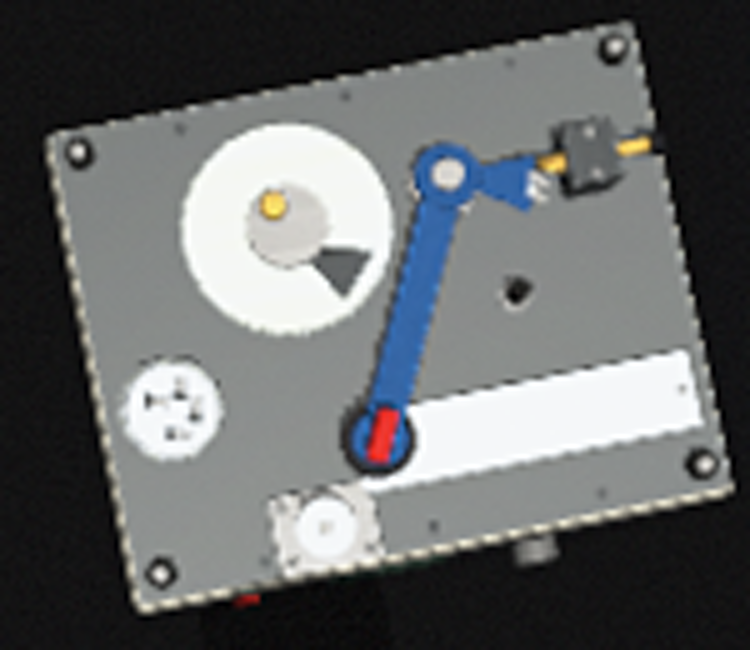

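View pics/s_side.png

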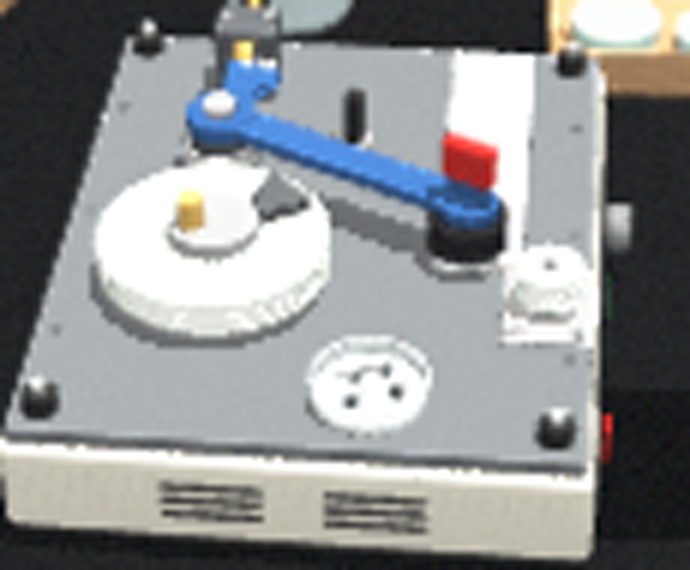

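View pics/w_side.png

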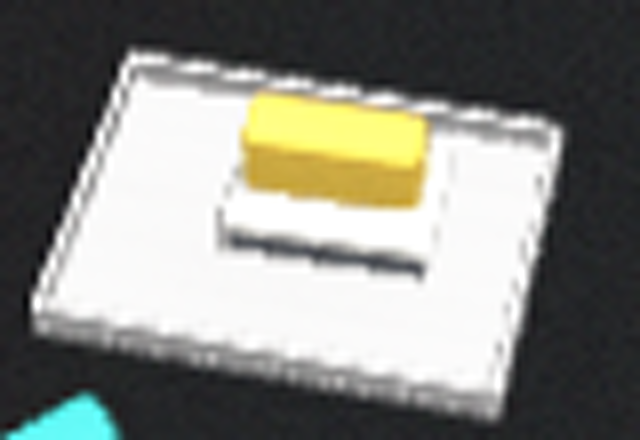

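The crops confirm the white board with the yellow rib, at (218,211) in top and about (312,296) in side. Next I'll measure.

```bash
cat > meas.py <<'E'
from h import *
a=cv2.imread('pics/top0.png');b=cv2.imread('pics/side0.png')
print('cams',ray('top',0,0)[0],ray('side',0,0)[0])
def comp(m,near):
    n,l,s,c=cv2.connectedComponentsWithStats(m.astype(np.uint8))
    k=l[near[1],near[0]]; return l==k,c[k],s[k]
def hsv(i): return cv2.cvtColor(i,cv2.COLOR_BGR2HSV)
A=hsv(a);B=hsv(b)
def rect(mask,n,z):
    cs,_=cv2.findContours(mask.astype(np.uint8),cv2.RETR_EXTERNAL,cv2.CHAIN_APPROX_NONE)
    c=max(cs,key=cv2.contourArea).reshape(-1,2)
    P=np.array([onz(n,u,v,z)[:2] for u,v in c])
    r=cv2.minAreaRect((P*1000).astype(np.float32)); return r,cv2.boxPoints(r)
# rib top
for n,I in(('top',A),('side',B)):
    y=(I[...,0]>20)&(I[...,0]<35)&(I[...,1]>120)&(I[...,2]>(100 if n=='top' else 225))
    m,c,s=comp(y,(216,211) if n=='top' else (313,291)); print('rib',n,c,s,rect(m,n,.051)[0],onz(n,*c,.051))
# deck: polygon hull of non-black
nb=(A[...,2]>60); m,c,s=comp(nb,(380,190)); print('shaker',s,rect(m,'top',.075))
# tray
m,c,s=comp(nb,(205,190)); print('tray',s,rect(m,'top',.014))
# plate
w=(A[...,2]>215)&(A[...,1]<30); m,c,s=comp(w,(370,204)); print('plate',s,rect(m,'top',.081))
# red tab
for n,I in(('top',A),('side',B)):
    r=((I[...,0]<8)|(I[...,0]>172))&(I[...,1]>150)&(I[...,2]>90)
    m,c,s=comp(r,(331,207) if n=='top' else (343,187)); print('tab',n,c,s)
    if n=='top': print(rect(m,n,.149))
E
python3 meas.py
```

```text
cams [0.41994126 0.05321466 1.21319674] [0.24601554 0.93187634 0.82592188]
rib top [215.88888889 211.02380952] [212 202   9  19 126] ((468.7118835449219, 334.8531799316406), (55.54069519042969, 22.302892684936523), 6.6563920974731445) [0.46864351 0.33612927 0.051     ]
rib side [311.3862069  290.94482759] [300 287  23   9 145] ((466.4068603515625, 344.0657653808594), (56.30022048950195, 20.436586380004883), 6.782142162322998) [0.46633056 0.34423601 0.051     ]
shaker [  264   124   138   119 11820] (((546.4363403320312, -8.83990478515625), (303.7218322753906, 357.2508850097656), 11.76013469696045), array([[ 361.35654,  135.08456],
       [ 434.16962, -214.66742],
       [ 731.5161 , -152.76437],
       [ 658.70306,  196.98761]], dtype=float32))
tray [ 197  184   39   52 1745] (((476.0491027832031, 345.15557861328125), (152.74513244628906, 109.75963592529297), 4.8022966384887695), array([[395.35022, 393.449  ],
       [404.53906, 284.07468],
       [556.748  , 296.86215],
       [547.55914, 406.23648]], dtype=float32))
plate [ 310  190   85   45 1128] (((476.630859375, -61.57957458496094), (73.27108764648438, 263.586181640625), 23.57917594909668), array([[ 390.33475 ,   44.555077],
       [ 495.77344 , -197.02382 ],
       [ 562.927   , -167.71423 ],
       [ 457.48828 ,   73.86467 ]], dtype=float32))
tab top [331.025 206.75 ] [329 202   5  11  40]
(((478.5152282714844, -0.7354302406311035), (10.158353805541992, 27.861698150634766), 78.92546081542969), array([[463.86816  ,  -3.044104 ],
       [491.211    ,  -8.395943 ],
       [493.1623   ,   1.5732436],
       [465.81946  ,   6.925082 ]], dtype=float32))
tab side [342.54545455 186.58181818] [339 183   8   9  55]
```

```bash
cat > meas2.py <<'E'
from meas import *
print('-----')
f=lambda x,y,s,ox,oy:((x+.5)/s-.5+ox,(y+.5)/s-.5+oy)
# rib triangulation
print('rib tri',two((215.9,211.0),(311.4,290.9)))
print('board', onz('top',*f(231,295,8,190,175),.021))
# deck from opened mask
m,c,s=comp(nb,(380,190)); m=cv2.morphologyEx(np.pad(m.astype(np.uint8),0),cv2.MORPH_OPEN,np.ones((13,13),np.uint8))
# edges: line fits to hull
cs,_=cv2.findContours(m,cv2.RETR_EXTERNAL,cv2.CHAIN_APPROX_NONE);c=max(cs,key=cv2.contourArea).reshape(-1,2)
P=np.array([onz('top',u,v,.075)[:2] for u,v in c])*1000
r=cv2.minAreaRect(P.astype(np.float32));print('deck open',r)
bx=cv2.boxPoints(r)
L=[]
for i in range(4):
    p,q=bx[i],bx[(i+1)%4];d=(q-p)/np.linalg.norm(q-p);n=np.array([-d[1],d[0]])
    t=(P-p)@d;e=abs((P-p)@n);k=(e<6)&(t>25)&(t<np.linalg.norm(q-p)-25)
    vx,vy,x0,y0=cv2.fitLine(P[k].astype(np.float32),cv2.DIST_HUBER,0,.01,.01).ravel();L.append((vx,vy,x0,y0));print('edge',k.sum(),np.degrees(np.arctan2(vy,vx)),x0,y0)
C=[]
for i in range(4):
    a1,b1=L[i],L[(i+1)%4];s=np.linalg.solve(np.c_[a1[:2],-np.array(b1[:2])],np.array(b1[2:])-np.array(a1[2:]));C.append(np.array(a1[2:])+s[0]*np.array(a1[:2]))
C=np.array(C);print('corners',C,'ctr',C.mean(0),[np.linalg.norm(C[i]-C[i-1]) for i in range(4)])
for nm,z,pts in(('plate',.081,[(687,350),(702,425),(400,483),(430,402)]),):
    for p in pts: print(nm,onz('top',*f(*p,5,255,120),z))
print('pivot tri',two(f(447,174,5,255,120),f(219,103,6,265,160)))
print('tab tri(mask)',two((331.0,206.75),(342.5,186.6)))
E
python3 meas2.py | sed -n '/-----/,$p'
```

```text
-----
rib tri (array([0.46884713, 0.33800669, 0.04293397]), np.float64(0.0004239289130766398))
board [0.46870077 0.33563055 0.021     ]
deck open ((553.9844970703125, -7.273681640625), (288.19561767578125, 357.22222900390625), 11.743553161621094)
edge 97 -78.37841 416.35 -44.817448
edge 65 11.800276 587.4065 -180.88477
edge 96 -78.37108 691.8798 29.695179
edge 75 11.538875 513.5446 165.17293
corners [[ 450.2281  -209.54352]
 [ 729.1235  -151.27783]
 [ 657.9325   194.65102]
 [ 378.81955  137.6676 ]] ctr [554.0259    -7.125683] [np.float32(354.47812), np.float32(284.9167), np.float32(353.1783), np.float32(284.8704)]
plate [ 0.53379524 -0.18225031  0.081     ]
plate [ 0.49001487 -0.19069676  0.081     ]
plate [ 0.45501957 -0.01489135  0.081     ]
plate [ 0.5021975  -0.03217177  0.081     ]
pivot tri (array([ 0.62956399, -0.03895792,  0.11583368]), np.float64(0.00017832542994642125))
tab tri(mask) (array([ 0.47990446, -0.00160579,  0.13306149]), np.float64(0.0008720225569251554))
```

```bash
cat >> h.py <<'E'
from scipy.spatial.transform import Rotation as Ro
def st():
    s=manip.state();q=s['tool_rot'];R=Ro.from_quat([q[1],q[2],q[3],q[0]]).as_matrix()
    print('t %.2f pos'%s['time'],s['tool_pos'].round(4),'jaw yaw %.2f'%np.degrees(np.arctan2(R[1,2],R[0,2])),'appr',R[:,1].round(4),'F',s['contact_force'].round(2),'T',s['ft_torque'].round(2),'w %.3f'%s['gripper_width'],'q',s['joint_pos'].round(2));return s,R
E
python3 -c "
from h import *
st()"
```

```text
t 0.10 pos [ 0.2111 -0.5877  0.2489] jaw yaw -70.24 appr [-4.0e-04  1.8e-03 -1.0e+00] F [ 0.71 -0.07 -0.15] T [0.   0.05 0.01] w 0.998 q [-1.35  0.05  1.61 -0.    1.48 -0.12]
```

```bash
python3 -m jog '{"offset":[[0.3,0.75,0],[0.3,0.75,0],[0.3,0.75,0],[0.3,0.75,0],[0.3,0.75,0],[0.3,0.75,0],[0.3,0.75,0],[0.3,0.75,0],[0.3,0.75,0],[0.3,0.75,0],[0.3,0.75,0],[0.3,0.75,0]],"angular":[[0,0,-0.18],[0,0,-0.18],[0,0,-0.18],[0,0,-0.18],[0,0,-0.18],[0,0,-0.18],[0,0,-0.18],[0,0,-0.18],[0,0,-0.18],[0,0,-0.18],[0,0,-0.18],[0,0,-0.18]],"jaw":[60,60,60,60,60,60,60,60,60,60,60,60]}'
python3 -m jog '{"offset":[[0.13,0.8,0],[0.13,0.8,0],[0.13,0.8,0],[0.13,0.8,0],[0.13,0.8,0],[0.13,0.8,0],[0.13,0.8,0],[0.13,0.8,0],[0.13,0.8,0],[0.13,0.8,0],[0.13,0.8,0],[0.13,0.7,0]],"angular":[[0,0,0],[0,0,0],[0,0,0],[0,0,0],[0,0,0],[0,0,0],[0,0,0],[0,0,0],[0,0,0],[0,0,0],[0,0,0],[0,0,0]],"jaw":[60,60,60,60,60,60,60,60,60,60,60,60]}'
python3 -c "
from h import *
st()"
```

```text
time: 1.3
tool_pos: [0.3913, -0.1365, 0.2497]
tool_rot: [0.042, -0.042, 0.706, -0.706]
contact_force: [1.2, -0.6, -0.2]
gripper_width: 0.702
time: 2.5
tool_pos: [0.4689, 0.3387, 0.2493]
tool_rot: [-0.042, 0.043, -0.706, 0.706]
contact_force: [0.7, 0.1, 0.6]
gripper_width: 0.701
t 2.50 pos [0.4689 0.3387 0.2493] jaw yaw -83.15 appr [-9.e-04 -4.e-04 -1.e+00] F [0.65 0.06 0.57] T [ 0.02 -0.05 -0.04] w 0.701 q [ 0.5  -0.06  1.72  0.    1.48  1.95]
```

```bash
python3 -m jog '{"offset":[[0,0,-0.6],[0,0,-0.6],[0,0,-0.6],[0,0,-0.6],[0,0,-0.4],[0,0,-0.2],[0,0,0]],"angular":[[0,0,0],[0,0,0],[0,0,0],[0,0,0],[0,0,0],[0,0,0],[0,0,0]],"jaw":[60,60,60,60,60,60,60]}'
python3 - <<'E'
from h import *
st()
for n,(x,y,w,h) in(('top',(180,160,80,90)),('side',(260,210,120,110))):
    i=manip.grab_frame(n);cv2.imwrite(f'pics/{n}1.png',i);cv2.imwrite(f'pics/{n}1c.png',cv2.resize(i[y:y+h,x:x+w],None,fx=5,fy=5,interpolation=cv2.INTER_CUBIC))
E
```

```text
time: 3.2
tool_pos: [0.4681, 0.3361, 0.098]
tool_rot: [-0.041, 0.043, -0.705, 0.706]
contact_force: [0.3, -0.3, -0.7]
gripper_width: 0.702
t 3.20 pos [0.4681 0.3361 0.098 ] jaw yaw -83.20 appr [-0.0034 -0.0018 -1.    ] F [ 0.34 -0.29 -0.75] T [0.02 0.01 0.04] w 0.702 q [ 0.49  0.08  1.85 -0.    1.22  1.95]
```

View pics/side1c.png

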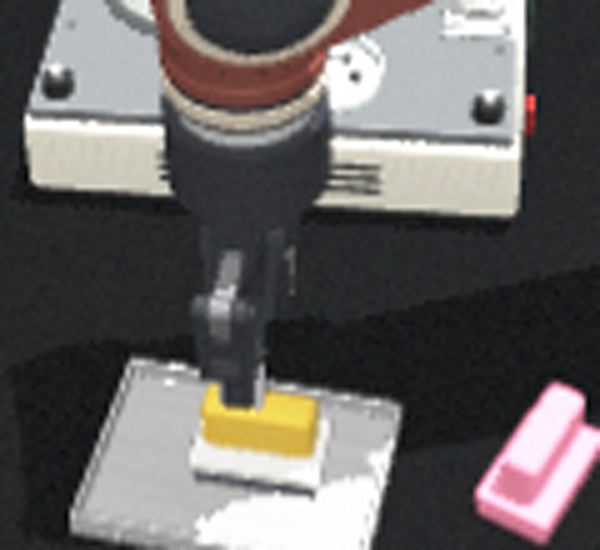

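View pics/top1c.png

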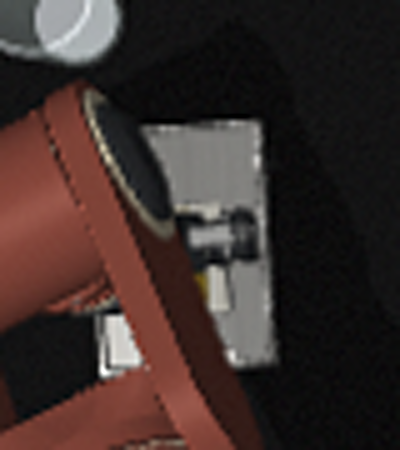

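Run:
```python
from h import *
for sgn in(1,-1):
    d=np.array([np.cos(np.radians(96.8)),np.sin(np.radians(96.8)),0])*.03*sgn
    for dz in(0,-.015):
        p=np.array([.4681,.3361,.098+dz])+d;print(sgn,dz,(proj('side',p)-[260,210])*5,(proj('top',p)-[180,160])*5)
for z in(.051,.021):print((proj('side',[.4687,.337,z])-[260,210])*5)
```

```text
1 0 [243.39405057 377.00030701] [107.15600404 258.27445932]
1 -0.015 [244.36073791 397.12959555] [114.39655358 259.3701802 ]
-1 0 [268.51662907 285.13844342] [211.8667699  246.64872043]
-1 -0.015 [269.19293452 305.2434987 ] [217.72560583 247.89733446]
[257.06797457 392.80419343]
[258.62414591 430.27116326]
```

```bash
python3 -m jog '{"offset":[[0,0.06,-0.4],[0,0,-0.4],[0,0,-0.2],[0,0,-0.1],[0,0,0],[0,0,0]],"angular":[[0,0,0],[0,0,0],[0,0,0],[0,0,0],[0,0,0],[0,0,0]],"jaw":[60,60,60,60,60,60]}'
python3 - <<'E'
from h import *
st()
for n,(x,y,w,h) in(('side',(260,210,120,110)),):
    i=manip.grab_frame(n);cv2.imwrite(f'pics/{n}2c.png',cv2.resize(i[y:y+h,x:x+w],None,fx=5,fy=5,interpolation=cv2.INTER_CUBIC))
E
```

```text
time: 3.9
tool_pos: [0.47, 0.3402, 0.0462]
tool_rot: [0.043, -0.041, 0.706, -0.706]
contact_force: [0.7, 0.8, -0.2]
gripper_width: 0.702
t 3.90 pos [0.47   0.3402 0.0462] jaw yaw -83.20 appr [ 1.6e-03  9.0e-04 -1.0e+00] F [ 0.68  0.78 -0.16] T [ 0.03 -0.03 -0.01] w 0.702 q [0.5  0.16 1.86 0.   1.12 1.95]
```

View pics/side2c.png

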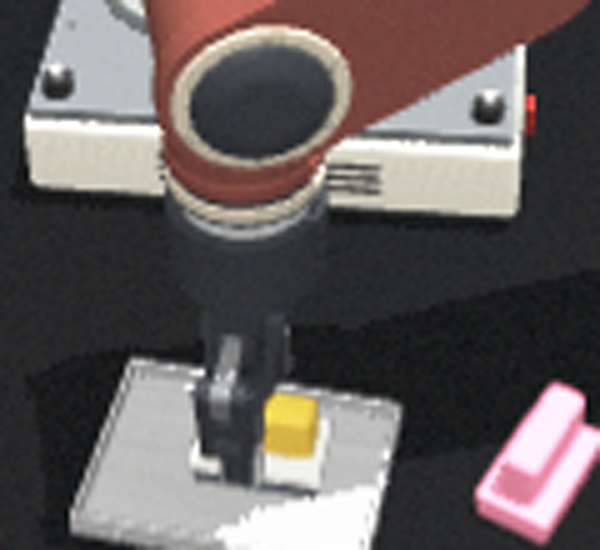

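```bash
python3 -m jog '{"offset":[[-0.03,0,-0.05],[0,0,0],[0,0,0],[0,0,0],[0,0,0],[0,0,0],[0,0,0],[0,0,0],[0,0,0]],"angular":[[0,0,0],[0,0,0],[0,0,0],[0,0,0],[0,0,0],[0,0,0],[0,0,0],[0,0,0],[0,0,0]],"jaw":[60,50,40,30,10,10,10,10,10]}'
python3 -c "
from h import *
st()"
```

```text
time: 4.85
tool_pos: [0.4678, 0.3398, 0.0426]
tool_rot: [0.042, -0.042, 0.706, -0.706]
contact_force: [0.1, 0.2, -0.1]
gripper_width: 0.226
t 4.85 pos [0.4678 0.3398 0.0426] jaw yaw -83.21 appr [ 1.e-04  1.e-04 -1.e+00] F [ 0.14  0.24 -0.06] T [-0.03  0.07 -0.01] w 0.226 q [0.5  0.16 1.87 0.   1.11 1.95]
```

```bash
python3 -m jog '{"offset":[[0,0,0],[0,0,0.1],[0,0,0.3],[0,0,0.5],[0,0,0.6],[0,0,0.6],[0,0,0.6],[0,0,0.6],[0,0,0.4],[0,0,0.2],[0,0,0.1],[0,0,0]],"angular":[[0,0,0],[0,0,0],[0,0,0],[0,0,0],[0,0,0],[0,0,0],[0,0,0],[0,0,0],[0,0,0],[0,0,0],[0,0,0],[0,0,0]],"jaw":[10,10,10,10,10,10,10,10,10,10,10,10]}'
python3 - <<'E'
from h import *
st()
i=manip.grab_frame('side');x,y,w,h=240,140,120,110
cv2.imwrite('pics/side3c.png',cv2.resize(i[y:y+h,x:x+w],None,fx=5,fy=5,interpolation=cv2.INTER_CUBIC))
E
```

```text
time: 6.05
tool_pos: [0.4677, 0.3398, 0.2427]
tool_rot: [0.042, -0.042, 0.706, -0.706]
contact_force: [-0.5, -0.4, -1.5]
gripper_width: 0.223
t 6.05 pos [0.4677 0.3398 0.2427] jaw yaw -83.20 appr [ 1.e-04  1.e-04 -1.e+00] F [-0.47 -0.36 -1.51] T [-0.07  0.01  0.06] w 0.223 q [ 0.5  -0.05  1.73  0.    1.46  1.95]
```

View pics/side3c.png

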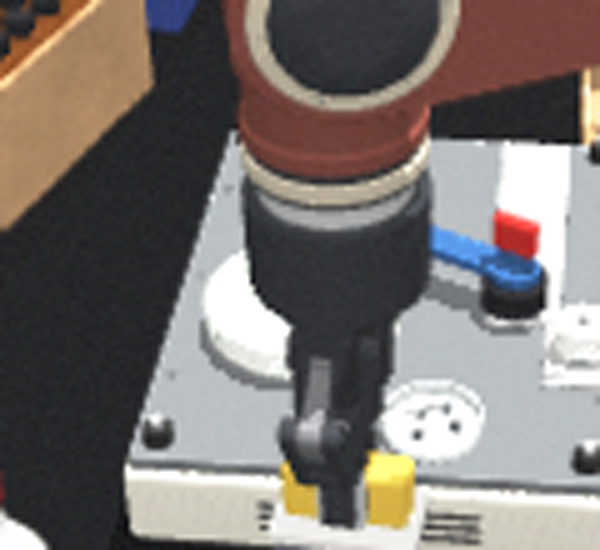

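```bash
python3 -m jog '{"offset":[[0.02,-0.2,0],[0.02,-0.4,0],[0.02,-0.45,0],[0.02,-0.45,0],[0.02,-0.45,0],[0.02,-0.45,0],[0.02,-0.45,0],[0.02,-0.45,0],[0.02,-0.45,0],[0.02,-0.45,0]],"angular":[[0,0,0.4],[0,0,0.8],[0,0,0.8],[0,0,0.8],[0,0,0.8],[0,0,0.8],[0,0,0.8],[0,0,0.8],[0,0,0.8],[0,0,0.8]],"jaw":[10,10,10,10,10,10,10,10,10,10]}'
python3 -m jog '{"offset":[[0.02,-0.45,0],[0.02,-0.45,0],[0.02,-0.45,0],[0.02,-0.45,0],[0.02,-0.45,0],[0.02,-0.45,0],[0.02,-0.45,0],[0.02,-0.45,0],[0.02,-0.3,0],[0.03,-0.1,0],[0,0,0],[0,0,0]],"angular":[[0,0,0.8],[0,0,0.8],[0,0,0.8],[0,0,0.8],[0,0,0.8],[0,0,0.8],[0,0,0.8],[0,0,0.8],[0,0,0.8],[0,0,0.8],[0,0,0.2],[0,0,0]],"jaw":[10,10,10,10,10,10,10,10,10,10,10,10]}'
python3 -c "
from h import *
st()"
```

```text
time: 7.1
tool_pos: [0.4768, 0.1288, 0.2405]
tool_rot: [0.312, -0.314, 0.634, -0.634]
contact_force: [0.2, 0.4, -0.8]
gripper_width: 0.216
time: 8.3
tool_pos: [0.4877, -0.07, 0.2412]
tool_rot: [-0.547, 0.548, -0.448, 0.446]
contact_force: [0.3, -0.1, -1.4]
gripper_width: 0.223
t 8.30 pos [ 0.4877 -0.07    0.2412] jaw yaw 11.52 appr [-2.3e-03  8.0e-04 -1.0e+00] F [ 0.26 -0.12 -1.37] T [ 0.02 -0.   -0.02] w 0.223 q [-0.29 -0.27  1.92  0.    1.49 -0.49]
```

```bash
python3 -m jog '{"offset":[[0,0,-0.2],[0,0,-0.4],[0,0,-0.5],[0,0,-0.4],[0,0,-0.3],[0,0,-0.1],[0,0,0],[0,0,0]],"angular":[[0,0,0],[0,0,0],[0,0,0],[0,0,0],[0,0,0],[0,0,0],[0,0,0],[0,0,0]],"jaw":[10,10,10,10,10,10,10,10]}'
python3 - <<'E'
from h import *
st()
for n,(x,y,w,h) in(('side',(270,140,120,110)),('top',(290,160,120,90))):
    i=manip.grab_frame(n);cv2.imwrite(f'pics/{n}4c.png',cv2.resize(i[y:y+h,x:x+w],None,fx=6,fy=5.4 if n=='side' else 6,interpolation=cv2.INTER_CUBIC))
E
```

```text
time: 9.1
tool_pos: [0.4889, -0.0703, 0.1485]
tool_rot: [0.548, -0.548, 0.446, -0.447]
contact_force: [0.7, -0.3, -1.2]
gripper_width: 0.221
t 9.10 pos [ 0.4889 -0.0703  0.1485] jaw yaw 11.60 appr [ 1.6e-03 -5.0e-04 -1.0e+00] F [ 0.66 -0.27 -1.16] T [ 0.02 -0.01  0.  ] w 0.221 q [-0.29 -0.18  2.01 -0.    1.31 -0.5 ]
```

View pics/side4c.png

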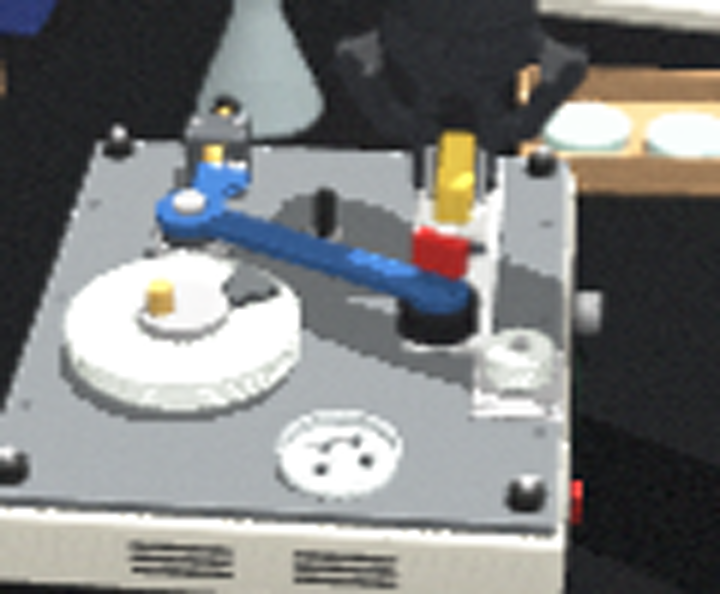

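View pics/top4c.png

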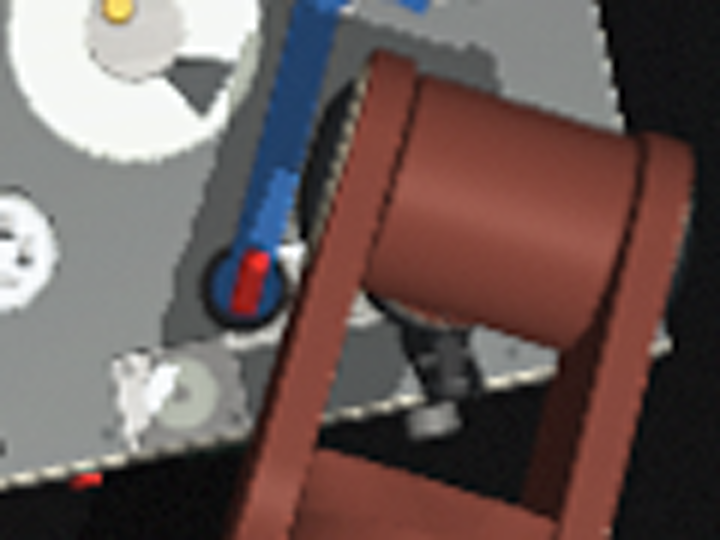

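Run:
```python
from h import *
t=np.array([.4886,-.0702,.1085]);a=np.radians(11.6);X=np.array([np.cos(a),np.sin(a),0]);Y=np.array([-np.sin(a),np.cos(a),0]);Z=np.array([0,0,1])
f=lambda p:((proj('side',p)-[270,140]+.5)*[6,5.4]).round(0)
for s in(1,-1):
    for z in(.018,.048): print('rib',s,z,f(t+Y*.029+X*.01*s+Z*z))
    print('board',s,f(t+Y*.034+X*.02*s+Z*.018))
c=np.array([.4918,-.0886,.081])
for s in (1,-1): print('plate edge',s,f(c-Y*.1+X*.0225*s),f(c+Y*.01+X*.0225*s), f(c+Y*.06+X*.0225*s))
print('tab', f([.4793,-.0012,.137]))
```

```text
rib 1 0.018 [434. 223.]
rib 1 0.048 [435. 180.]
board 1 [414. 227.]
rib -1 0.018 [472. 225.]
rib -1 0.048 [474. 182.]
board -1 [491. 231.]
plate edge 1 [428. 151.] [415. 248.] [409. 297.]
plate edge -1 [504. 154.] [497. 252.] [493. 301.]
tab [440. 249.]
```

```bash
python3 -m jog '{"offset":[[0,0,-0.2],[0,0,-0.2],[0,0,-0.1],[0,0,0],[0,0,0],[0,0,0]],"angular":[[0,0,0],[0,0,0],[0,0,0],[0,0,0],[0,0,0],[0,0,0]],"jaw":[10,10,10,10,10,10]}'
python3 -c "
from h import *
st()"
python3 -m jog '{"offset":[[0,0,-0.03],[0,0,-0.03],[0,0,0],[0,0,0]],"angular":[[0,0,0],[0,0,0],[0,0,0],[0,0,0]],"jaw":[10,10,10,10]}'
```

```text
time: 9.8
tool_pos: [0.4884, -0.0703, 0.1226]
tool_rot: [0.548, -0.548, 0.447, -0.447]
contact_force: [-0.9, 0.7, -1.6]
gripper_width: 0.222
t 9.80 pos [ 0.4884 -0.0703  0.1226] jaw yaw 11.59 appr [ 2.e-04 -1.e-04 -1.e+00] F [-0.95  0.68 -1.61] T [-0.03  0.04 -0.04] w 0.222 q [-0.29 -0.15  2.03 -0.    1.26 -0.5 ]
time: 10.2
tool_pos: [0.4886, -0.0703, 0.1201]
tool_rot: [0.548, -0.548, 0.447, -0.447]
contact_force: [0.8, -0.3, 1.9]
gripper_width: 0.22
```

```bash
python3 -m jog '{"offset":[[0,0,-0.02],[0,0,-0.02],[0,0,0],[0,0,0]],"angular":[[0,0,0],[0,0,0],[0,0,0],[0,0,0]],"jaw":[10,10,10,10]}'
python3 -c "
from h import *
st()"
```

```text
time: 10.6
tool_pos: [0.4887, -0.0703, 0.1184]
tool_rot: [0.548, -0.548, 0.447, -0.447]
contact_force: [-1.9, 0.8, 5.4]
gripper_width: 0.224
t 10.60 pos [ 0.4887 -0.0703  0.1184] jaw yaw 11.60 appr [ 7.e-04 -3.e-04 -1.e+00] F [-1.9   0.79  5.41] T [ 0.09  0.4  -0.06] w 0.224 q [-0.29 -0.15  2.03 -0.    1.25 -0.5 ]
```

```bash
python3 -m jog '{"offset":[[0.0165,-0.08,0],[0.0165,-0.08,0],[0.0165,-0.08,0],[0.0165,-0.08,0],[0.0165,-0.08,0],[0.0165,-0.08,0]],"angular":[[0,0,0],[0,0,0],[0,0,0],[0,0,0],[0,0,0],[0,0,0]],"jaw":[10,10,10,10,10,10]}'
python3 -c "
from h import *
st()"
```

```text
time: 11.2
tool_pos: [0.4939, -0.0936, 0.1184]
tool_rot: [0.549, -0.547, 0.447, -0.447]
contact_force: [-0.5, 3.4, 5.8]
gripper_width: 0.224
t 11.20 pos [ 0.4939 -0.0936  0.1184] jaw yaw 11.59 appr [ 0.0015  0.0018 -1.    ] F [-0.53  3.4   5.82] T [ 0.67  0.19 -0.05] w 0.224 q [-0.34 -0.12  2.01  0.    1.25 -0.54]
```

```bash
python3 -m jog '{"offset":[[0.0165,-0.08,0],[0.0165,-0.08,0],[0.0165,-0.08,0],[0.0165,-0.08,0],[0.0165,-0.08,0],[0.0165,-0.08,0],[0.0165,-0.08,0]],"angular":[[0,0,0],[0,0,0],[0,0,0],[0,0,0],[0,0,0],[0,0,0],[0,0,0]],"jaw":[10,10,10,10,10,10,10]}'
python3 -m jog '{"offset":[[0.0165,-0.08,0],[0.0165,-0.08,0],[0.0165,-0.08,0],[0.0165,-0.08,0],[0.0165,-0.08,0],[0.0165,-0.08,0],[0.0165,-0.08,0],[0,0,0],[0,0,0]],"angular":[[0,0,0],[0,0,0],[0,0,0],[0,0,0],[0,0,0],[0,0,0],[0,0,0],[0,0,0],[0,0,0]],"jaw":[10,10,10,10,10,10,10,10,10]}'
python3 -c "
from h import *
st()"
```

```text
time: 11.9
tool_pos: [0.4996, -0.1216, 0.1184]
tool_rot: [0.549, -0.547, 0.447, -0.447]
contact_force: [-0.4, 3.6, 5.4]
gripper_width: 0.22
time: 12.8
tool_pos: [0.5055, -0.1501, 0.1185]
tool_rot: [0.548, -0.547, 0.447, -0.447]
contact_force: [0.2, 0.9, 6.0]
gripper_width: 0.223
t 12.80 pos [ 0.5055 -0.1501  0.1185] jaw yaw 11.59 appr [ 1.6e-03  3.0e-04 -1.0e+00] F [0.19 0.86 6.01] T [0.25 0.17 0.  ] w 0.223 q [-0.43 -0.06  1.96  0.    1.25 -0.63]
```

Run:
```python
from h import *
for n,(x,y,w,h) in(('side',(290,140,90,80)),('top',(320,160,100,90))):
    i=manip.grab_frame(n);cv2.imwrite(f'pics/{n}5c.png',cv2.resize(i[y:y+h,x:x+w],None,fx=6,fy=6,interpolation=cv2.INTER_CUBIC))
```

```text
(no output)
```

View pics/side5c.png

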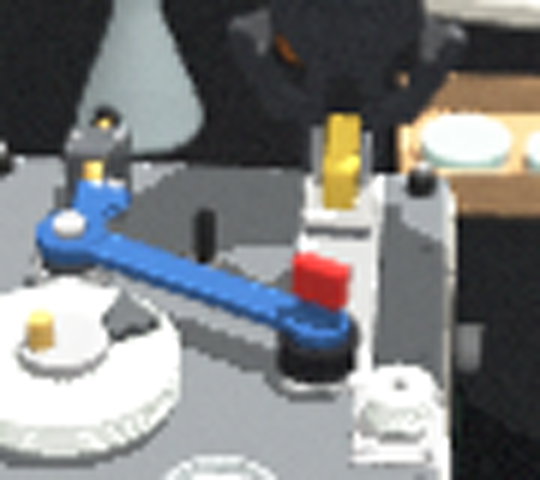

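View pics/top5c.png

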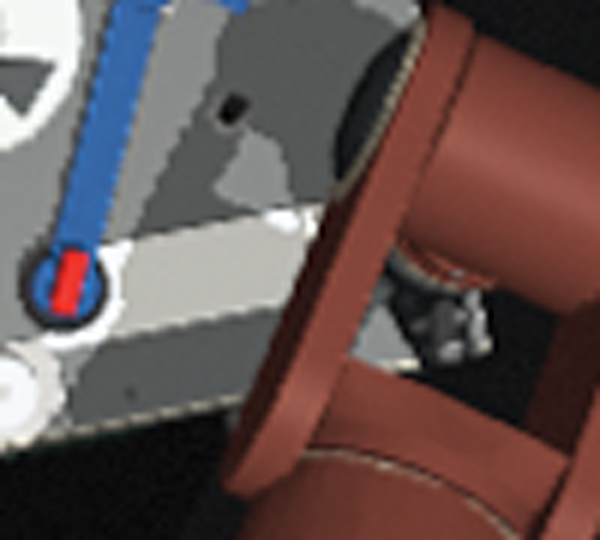

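```bash
python3 -m jog '{"offset":[[0,0,0.1],[0,0,0.3],[0,0,0.5],[0,0,0.6],[0,0,0.5],[0,0,0.3],[0,0,0.2],[0,0,0]],"angular":[[0,0,0],[0,0,0],[0,0,0],[0,0,0],[0,0,0],[0,0,0],[0,0,0],[0,0,0]],"jaw":[10,10,10,10,10,10,10,10]}'
python3 -m jog '{"offset":[[-0.03,0.2,0],[-0.03,0.4,0],[-0.03,0.48,0],[-0.03,0.48,0],[-0.03,0.48,0],[-0.03,0.48,0],[-0.03,0.48,0],[-0.03,0.48,0],[-0.03,0.48,0],[-0.03,0.48,0],[-0.03,0.48,0]],"angular":[[0,0,-0.5],[0,0,-0.8],[0,0,-0.8],[0,0,-0.8],[0,0,-0.8],[0,0,-0.8],[0,0,-0.8],[0,0,-0.8],[0,0,-0.8],[0,0,-0.8],[0,0,-0.8]],"jaw":[10,10,10,10,10,10,10,10,10,10,10]}'
python3 -m jog '{"offset":[[-0.03,0.48,0],[-0.03,0.48,0],[-0.03,0.48,0],[-0.03,0.48,0],[-0.03,0.48,0],[-0.03,0.48,0],[-0.03,0.48,0],[-0.03,0.48,0],[-0.03,0.48,0],[-0.03,0.4,0],[-0.03,0.2,0],[0,0,0]],"angular":[[0,0,-0.8],[0,0,-0.8],[0,0,-0.8],[0,0,-0.8],[0,0,-0.8],[0,0,-0.8],[0,0,-0.8],[0,0,-0.8],[0,0,-0.8],[0,0,-0.3],[0,0,0],[0,0,0]],"jaw":[10,10,10,10,10,10,10,10,10,10,10,10]}'
python3 -c "
from h import *
st()"
```

```text
time: 13.7
tool_pos: [0.5051, -0.1504, 0.2437]
tool_rot: [0.548, -0.548, 0.446, -0.448]
contact_force: [-0.3, -0.4, -0.7]
gripper_width: 0.221
time: 14.8
tool_pos: [0.4872, 0.0967, 0.2404]
tool_rot: [0.3, -0.302, 0.64, -0.639]
contact_force: [0.1, 0.4, -0.6]
gripper_width: 0.224
time: 16.0
tool_pos: [0.4709, 0.3422, 0.2409]
tool_rot: [-0.034, 0.036, -0.706, 0.707]
contact_force: [0.3, -0.3, -1.5]
gripper_width: 0.225
t 16.00 pos [0.4709 0.3422 0.2409] jaw yaw -84.27 appr [-0.0024 -0.0015 -1.    ] F [ 0.35 -0.33 -1.49] T [-0.04  0.05 -0.04] w 0.225 q [ 0.5  -0.04  1.72 -0.    1.46  1.97]
```

```bash
python3 -m jog '{"offset":[[0,0,-0.2],[0,0,-0.5],[0,0,-0.6],[0,0,-0.6],[0,0,-0.6],[0,0,-0.5],[0,0,-0.4],[0,0,-0.3],[0,0,-0.1],[0,0,0],[0,0,0],[0,0,0]],"angular":[[0,0,0],[0,0,0],[0,0,0],[0,0,0],[0,0,0],[0,0,0],[0,0,0],[0,0,0],[0,0,0],[0,0,0],[0,0,0],[0,0,0]],"jaw":[10,10,10,10,10,10,10,10,10,10,10,10]}'
python3 -c "
from h import *
st()"
```

```text
time: 17.2
tool_pos: [0.4727, 0.3423, 0.054]
tool_rot: [0.035, -0.034, 0.707, -0.706]
contact_force: [-0.4, -0.5, -1.5]
gripper_width: 0.219
t 17.20 pos [0.4727 0.3423 0.054 ] jaw yaw -84.40 appr [ 0.0024  0.0012 -1.    ] F [-0.39 -0.54 -1.46] T [ 0.   -0.01  0.01] w 0.219 q [ 0.5   0.16  1.85 -0.    1.13  1.97]
```

Now the last 11 mm down to light contact.

```bash
python3 -m jog '{"offset":[[0,0,-0.08],[0,0,-0.08],[0,0,-0.05],[0,0,-0.02],[0,0,0],[0,0,0],[0,0,0]],"angular":[[0,0,0],[0,0,0],[0,0,0],[0,0,0],[0,0,0],[0,0,0],[0,0,0]],"jaw":[10,10,10,10,10,10,10]}'
python3 -c "
from h import *
st()"
```

```text
time: 17.9
tool_pos: [0.4718, 0.3419, 0.0413]
tool_rot: [0.035, -0.035, 0.706, -0.706]
contact_force: [-2.2, -1.5, 4.2]
gripper_width: 0.223
t 17.90 pos [0.4718 0.3419 0.0413] jaw yaw -84.40 appr [ 0.  0. -1.] F [-2.24 -1.49  4.15] T [-0.15  0.31  0.01] w 0.223 q [ 0.5   0.17  1.86 -0.    1.11  1.97]
```

```bash
python3 -m jog '{"offset":[[0,0,0.02],[0,0,0],[0,0,0],[0,0,0],[0,0,0],[0,0,0],[0,0,0],[0,0,0]],"angular":[[0,0,0],[0,0,0],[0,0,0],[0,0,0],[0,0,0],[0,0,0],[0,0,0],[0,0,0]],"jaw":[10,10,24,30,40,50,55,55]}'
python3 -m jog '{"offset":[[0,0,0.1],[0,0,0.3],[0,0,0.6],[0,0,0.7],[0,0,0.7],[0,0,0.7],[0,0,0.6],[0,0,0.4],[0,0,0.2],[0,0,0],[0,0,0]],"angular":[[0,0,0],[0,0,0],[0,0,0],[0,0,0],[0,0,0],[0,0,0],[0,0,0],[0,0,0],[0,0,0],[0,0,0],[0,0,0]],"jaw":[55,55,55,55,55,55,40,20,0,0,0]}'
python3 - <<'E'
from h import *
st()
for n,(x,y,w,h) in(('side',(260,220,120,110)),('top',(180,160,80,90))):
    i=manip.grab_frame(n);cv2.imwrite(f'pics/{n}6c.png',cv2.resize(i[y:y+h,x:x+w],None,fx=5,fy=5,interpolation=cv2.INTER_CUBIC))
E
```

```text
time: 18.7
tool_pos: [0.4718, 0.3418, 0.042]
tool_rot: [0.035, -0.034, 0.706, -0.706]
contact_force: [0.0, -0.1, -0.5]
gripper_width: 0.648
time: 19.8
tool_pos: [0.4714, 0.3416, 0.2562]
tool_rot: [-0.034, 0.035, -0.706, 0.706]
contact_force: [-0.2, -0.1, -1.1]
gripper_width: -0.002
t 19.80 pos [0.4714 0.3416 0.2562] jaw yaw -84.40 appr [-1.e-03 -6.e-04 -1.e+00] F [-0.18 -0.1  -1.14] T [-0.   -0.04 -0.03] w -0.002 q [ 0.5  -0.05  1.71 -0.    1.49  1.97]
```

View pics/side6c.png

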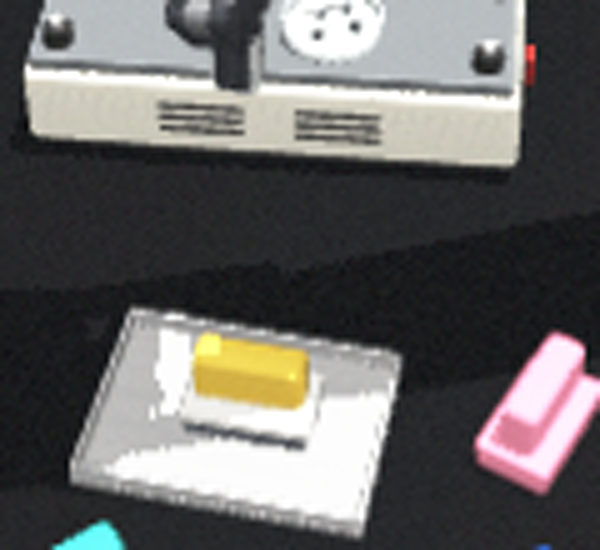

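The side crop at (250,385) shows the wiper flat in its tray. Next comes the move to the tab's +y side, with the fingers shut.

```bash
python3 -m jog '{"offset":[[0.03,-0.2,0],[0.03,-0.4,0],[0.03,-0.5,0],[0.03,-0.5,0],[0.03,-0.5,0],[0.03,-0.5,0],[0.03,-0.5,0],[0.03,-0.5,0],[0.03,-0.5,0],[0.03,-0.5,0],[0.03,-0.5,0],[0.02,-0.5,0]],"angular":[[0,0,0.5],[0,0,0.85],[0,0,0.85],[0,0,0.85],[0,0,0.85],[0,0,0.85],[0,0,0.85],[0,0,0.85],[0,0,0.85],[0,0,0.85],[0,0,0.85],[0,0,0.85]],"jaw":[0,0,0,0,0,0,0,0,0,0,0,0]}'
python3 -m jog '{"offset":[[0,-0.35,0],[0,-0.13,0],[0,0,-0.3],[0,0,-0.5],[0,0,-0.6],[0,0,-0.4],[0,0,-0.2],[0,0,0],[0,0,0],[0,0,0]],"angular":[[0,0,0.85],[0,0,0.85],[0,0,0.15],[0,0,0],[0,0,0],[0,0,0],[0,0,0],[0,0,0],[0,0,0],[0,0,0]],"jaw":[0,0,0,0,0,0,0,0,0,0]}'
python3 - <<'E'
from h import *
st()
for n,(x,y,w,h) in(('side',(280,130,110,100)),('top',(280,150,110,90))):
    i=manip.grab_frame(n);cv2.imwrite(f'pics/{n}7c.png',cv2.resize(i[y:y+h,x:x+w],None,fx=6,fy=6,interpolation=cv2.INTER_CUBIC))
E
```

```text
time: 21.1
tool_pos: [0.4885, 0.0608, 0.2553]
tool_rot: [0.379, -0.38, 0.597, -0.596]
contact_force: [-0.4, 1.6, -0.5]
gripper_width: -0.002
time: 22.1
tool_pos: [0.4901, 0.0379, 0.1584]
tool_rot: [-0.435, 0.434, -0.557, 0.559]
contact_force: [0.6, 0.4, -0.6]
gripper_width: 0.002
t 22.10 pos [0.4901 0.0379 0.1584] jaw yaw -14.21 appr [ 2.4e-03 -2.0e-04 -1.0e+00] F [ 0.64  0.43 -0.64] T [-0.07 -0.02  0.  ] w 0.002 q [-0.07 -0.2   2.01  0.    1.33  0.17]
```

View pics/side7c.png

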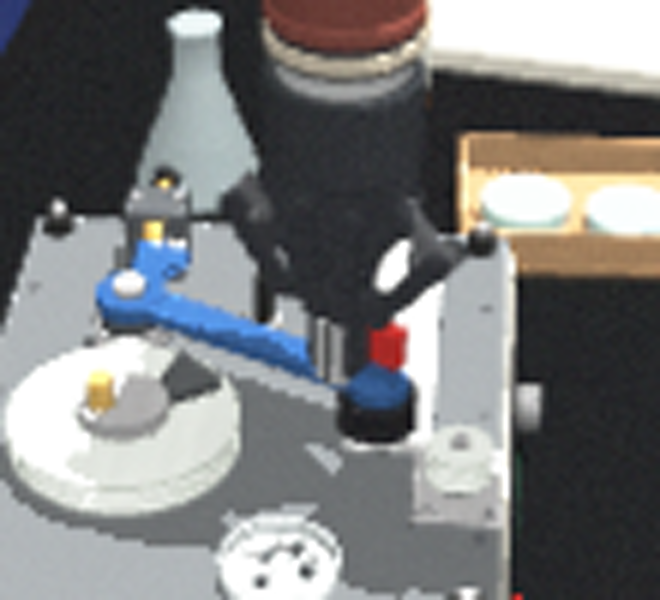

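View pics/top7c.png

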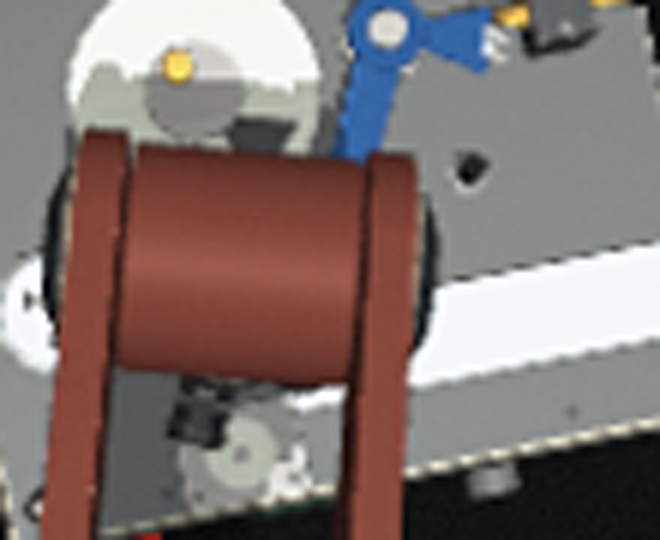

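```bash
python3 -m jog '{"offset":[[0,0,-0.2],[0,0,-0.15],[0,0,0],[-0.02,-0.08,0],[-0.025,-0.1,0],[-0.025,-0.1,0],[-0.02,-0.08,0],[-0.01,-0.04,0],[0,0,0],[0,0,0]],"angular":[[0,0,0],[0,0,0],[0,0,0],[0,0,0],[0,0,0],[0,0,0],[0,0,0],[0,0,0],[0,0,0],[0,0,0]],"jaw":[0,0,0,0,0,0,0,0,0,0]}'
cat >> h.py <<'E'
PV=np.array([.6296,-.0390])
def polar(s):
    r=s['tool_pos'][:2]-PV;R=np.hypot(*r);ph=np.arctan2(r[1],r[0])
    th=(ph+np.arctan2(.017,.155)-np.radians(165.9))%(2*np.pi)
    if th>3: th-=2*np.pi
    print('radius %.4f implied theta %.3f'%(R,th))
def target(th,d=.017):
    p=np.radians(165.9)+th;return PV+.155*np.array([np.cos(p),np.sin(p)])-d*np.array([-np.sin(p),np.cos(p)])
E
python3 -c "
from h import *
polar(st()[0])
a=target(0)
for t in(0,.08,.16,.24,.32,.4,.46,.52):
    b=target(t);print(t,b.round(4),((b-a)/.05).round(3));a=b"
```

```text
time: 23.2
tool_pos: [0.4843, 0.0178, 0.1396]
tool_rot: [-0.434, 0.434, -0.558, 0.558]
contact_force: [0.5, 0.0, -0.5]
gripper_width: 0.003
t 23.20 pos [0.4843 0.0178 0.1396] jaw yaw -14.21 appr [ 2.e-04  0.e+00 -1.e+00] F [ 0.52  0.05 -0.47] T [ 0.01  0.03 -0.01] w 0.003 q [-0.12 -0.2   2.04  0.    1.3   0.13]
radius 0.1560 implied theta -0.017
0 [0.4834 0.0152] [0. 0.]
0.08 [0.4795 0.0034] [-0.077 -0.237]
0.16 [ 0.4766 -0.0087] [-0.058 -0.243]
0.24 [ 0.4747 -0.0211] [-0.039 -0.246]
0.32 [ 0.4738 -0.0335] [-0.019 -0.249]
0.4 [ 0.4738 -0.046 ] [ 0.001 -0.249]
0.46 [ 0.4745 -0.0553] [ 0.014 -0.187]
0.52 [ 0.4758 -0.0646] [ 0.025 -0.185]
```

```bash
for i in 1 2; do :; done; python3 -m jog '{"offset":[[-0.01,-0.03,0],[-0.01,-0.03,0],[0,0,0]],"angular":[[0,0,0],[0,0,0],[0,0,0]],"jaw":[0,0,0]}'
python3 -c "
from h import *
polar(st()[0])"
python3 -m jog '{"offset":[[-0.01,-0.03,0],[-0.01,-0.03,0],[0,0,0]],"angular":[[0,0,0],[0,0,0],[0,0,0]],"jaw":[0,0,0]}'
python3 -c "
from h import *
polar(st()[0])"
```

```text
time: 23.5
tool_pos: [0.4835, 0.0156, 0.1396]
tool_rot: [0.435, -0.434, 0.558, -0.558]
contact_force: [2.5, 4.9, -0.6]
gripper_width: -0.003
t 23.50 pos [0.4835 0.0156 0.1396] jaw yaw -14.20 appr [ 0.001   0.0021 -1.    ] F [ 2.46  4.9  -0.64] T [ 0.71 -0.3  -0.01] w -0.003 q [-0.12 -0.2   2.04  0.    1.3   0.12]
radius 0.1559 implied theta -0.002
time: 23.8
tool_pos: [0.4827, 0.0126, 0.1396]
tool_rot: [0.435, -0.434, 0.558, -0.558]
contact_force: [2.8, 5.7, -0.3]
gripper_width: 0.004
t 23.80 pos [0.4827 0.0126 0.1396] jaw yaw -14.20 appr [ 0.0013  0.002  -1.    ] F [ 2.79  5.74 -0.28] T [ 0.79 -0.4   0.01] w 0.004 q [-0.13 -0.2   2.04  0.    1.3   0.12]
radius 0.1557 implied theta 0.018
```

```bash
python3 -m jog '{"offset":[[-0.025,-0.075,0],[-0.024,-0.075,0],[-0.022,-0.075,0],[-0.02,-0.075,0],[-0.018,-0.075,0],[-0.016,-0.075,0],[-0.014,-0.075,0],[-0.012,-0.075,0],[-0.01,-0.075,0]],"angular":[[0,0,0.24],[0,0,0.24],[0,0,0.24],[0,0,0.24],[0,0,0.24],[0,0,0.24],[0,0,0.24],[0,0,0.24],[0,0,0.24]],"jaw":[0,0,0,0,0,0,0,0,0]}'
python3 -c "
from h import *
polar(st()[0])"
```

```text
time: 24.7
tool_pos: [0.475, -0.0194, 0.1396]
tool_rot: [0.497, -0.493, 0.506, -0.504]
contact_force: [5.5, 13.3, -0.8]
gripper_width: -0.001
t 24.70 pos [ 0.475  -0.0194  0.1396] jaw yaw -1.16 appr [ 0.0027  0.0066 -1.    ] F [ 5.53 13.27 -0.83] T [ 1.87 -0.79  0.1 ] w -0.001 q [-0.2  -0.22  2.06  0.01  1.3  -0.18]
radius 0.1558 implied theta 0.229
```

```bash
python3 -m jog '{"offset":[[-0.008,-0.07,0],[-0.007,-0.07,0],[-0.005,-0.07,0],[-0.003,-0.07,0],[-0.002,-0.07,0],[-0.001,-0.07,0],[0,-0.07,0]],"angular":[[0,0,0.22],[0,0,0.22],[0,0,0.22],[0,0,0.22],[0,0,0.22],[0,0,0.22],[0,0,0.22]],"jaw":[0,0,0,0,0,0,0]}'
python3 -c "
from h import *
polar(st()[0])"
```

```text
time: 25.4
tool_pos: [0.4739, -0.0433, 0.1396]
tool_rot: [0.537, -0.531, 0.465, -0.462]
contact_force: [4.7, 15.2, -0.8]
gripper_width: 0.001
t 25.40 pos [ 0.4739 -0.0433  0.1396] jaw yaw 8.08 appr [ 0.003  0.008 -1.   ] F [ 4.7  15.16 -0.76] T [ 2.21 -0.83  0.13] w 0.001 q [-0.25 -0.22  2.06  0.01  1.3  -0.4 ]
radius 0.1558 implied theta 0.383
```

```bash
python3 -m jog '{"offset":[[0.002,-0.07,0],[0.004,-0.07,0],[0.006,-0.07,0],[0.008,-0.07,0],[0.009,-0.07,0],[0.01,-0.06,0],[0,0,0],[0,0,0],[0,0,0]],"angular":[[0,0,0.22],[0,0,0.22],[0,0,0.22],[0,0,0.22],[0,0,0.22],[0,0,0.2],[0,0,0],[0,0,0],[0,0,0]],"jaw":[0,0,0,0,0,0,0,0,0]}'
python3 - <<'E'
from h import *
polar(st()[0])
for n,(x,y,w,h) in(('side',(280,130,110,100)),('top',(280,140,120,100))):
    i=manip.grab_frame(n);cv2.imwrite(f'pics/{n}8.png',i);cv2.imwrite(f'pics/{n}8c.png',cv2.resize(i[y:y+h,x:x+w],None,fx=6,fy=6,interpolation=cv2.INTER_CUBIC))
E
```

```text
time: 26.3
tool_pos: [0.4756, -0.0643, 0.1396]
tool_rot: [0.566, -0.562, 0.427, -0.426]
contact_force: [3.6, 11.5, -0.9]
gripper_width: -0.004
t 26.30 pos [ 0.4756 -0.0643  0.1396] jaw yaw 15.83 appr [ 0.0022  0.0063 -1.    ] F [ 3.63 11.54 -0.93] T [ 1.7  -0.71  0.12] w -0.004 q [-0.29 -0.21  2.05  0.01  1.3  -0.57]
radius 0.1560 implied theta 0.518
```

View pics/side8c.png

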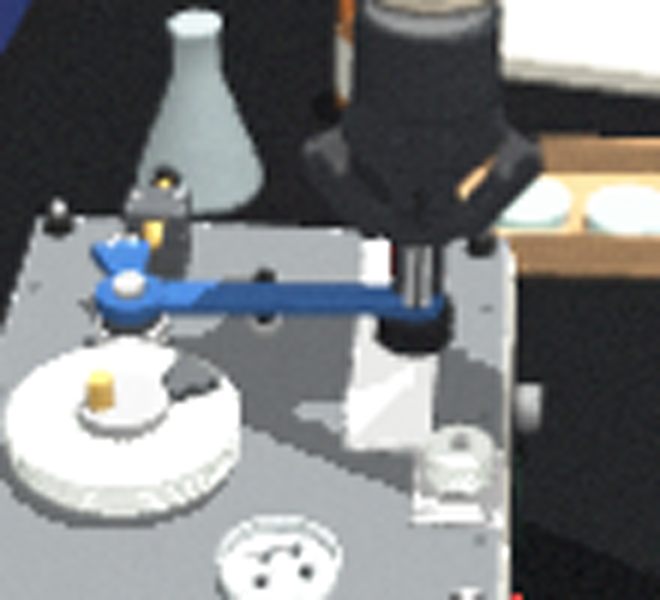

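View pics/top8c.png

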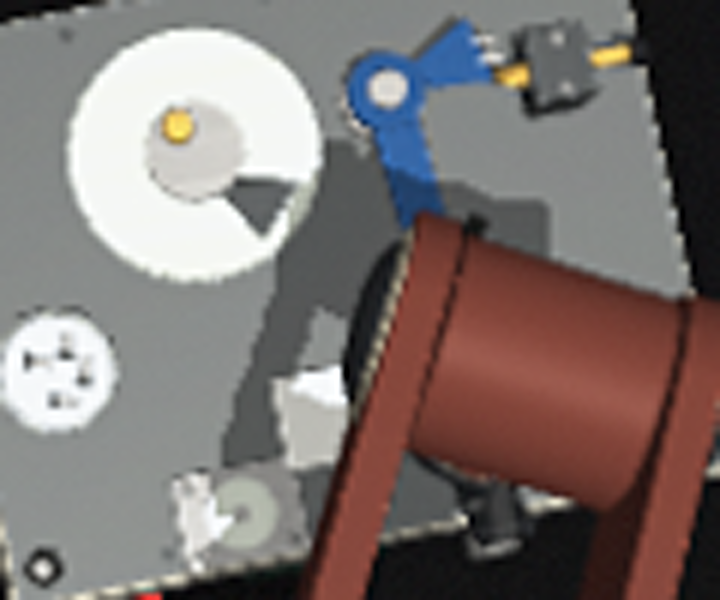

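View pics/top8.png

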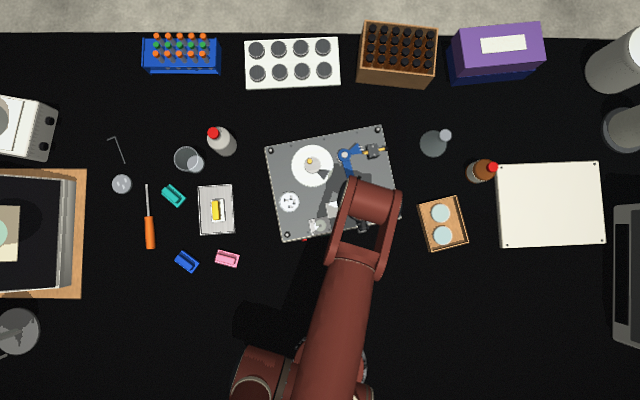

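```bash
python3 -m jog '{"offset":[[0,0,0],[0,0,0],[0,0,0],[0,0,0]],"angular":[[0,0,0],[0,0,0],[0,0,0],[0,0,0]],"jaw":[0,0,0,0]}'; python3 -c "
from h import *
polar(st()[0])"
```

```text
time: 26.8
tool_pos: [0.4756, -0.0643, 0.1396]
tool_rot: [0.566, -0.562, 0.427, -0.426]
contact_force: [3.6, 11.1, -0.1]
gripper_width: -0.006
t 26.80 pos [ 0.4756 -0.0643  0.1396] jaw yaw 15.83 appr [ 0.0022  0.0063 -1.    ] F [ 3.63 11.05 -0.13] T [ 1.74 -0.61  0.06] w -0.006 q [-0.29 -0.21  2.05  0.01  1.3  -0.57]
radius 0.1561 implied theta 0.518
```

The push holds steady at about 0.52 rad. The wiper is back in its tray at (217,210), and everything else stands where it was. I'm handing the job in.

```bash
python3 -c "
from plant import manip
print(manip.job_done())"
```

```text
the job is handed in; nothing more can be done
None
```

The job is done and handed in at about 27 s of the 66 s allowed; it reports no verdict.

- **Wiping:** I took the white wiper from the left tray and wiped the plate from (0.489, -0.070) to (0.506, -0.150). Both ends are within about 1 mm of the points I measured for the pass. The pressure was steady at about 7 N, roughly 2.7 mm of felt. I then laid the wiper flat back in its tray, and the side picture confirms it.
- **Tensioner:** I pushed the arm by its red tab along its arc, past both clicks, and held it there. The tool position puts the arm at 0.518 rad, and the arm's direction in the top picture gives about 0.515. The holding force was about 11.6–12 N, close to the 11 N expected and showing no sign of the stop.
- **Other things:** In the last top picture the dishes, bottles, tools and look-alikes stand where they did at the start.
- **Checks that disagreed:** The two cameras differed by about 8 mm on the wiper rib's position before the grasp. I gripped between the two, and the grasp came out centred. While moving past the teeth the push read 14–16 N, somewhat above the stated figure, and it dropped again at the end.

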